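# Show the push-latch fuel flap

### The job

A customer at the car-parts stall wants to see the latch of the green fuel flap work. With the fingertips press the green flap in and let go so that it pops open, leave it standing open untouched for about three seconds so that the customer can look inside, then press it down again until the latch catches and leave it shut. Nothing needs gripping: do not lift or shove the green unit about, and leave the red flap and the other goods alone.

Things in the scene. Friction and masses are not known exactly. Their poses are not given: they have to be found in the camera images.
- green_unit: display unit with a green fuel flap: a cut-out of a car wing on a plywood base, loose but heavy (2.5 kg), 180 mm (x) by 160 mm (y). The green rim round the pocket is 66 mm high; latched, the flap's top is 70 mm above the table. Origin: centre of the underside; x points from the flap's free edge (steel disc side) to its hinge, z up. The black and orange cap inside is fixed and not part of the job.
- green_flap (a joint): hinge angle (rad) of the green flap, a push-push latch. About 0: latched, level. Negative: pressed in; bottoms at about -0.05. About 0.73 (42 degrees): popped open, free edge up. A slow press to the bottom, held there for some 0.3 s, then let go, toggles it each time: latched, it springs open within about 1 s; open, it latches. A press short of the bottom changes nothing.
- green_pad (a point): centre of the top of the raised steel disc (28 mm across, 3 mm proud) on the green flap, where one presses; it moves with the flap. 105 mm from the hinge, 23 mm from the free edge; 73 mm above the table when latched, 140 mm when open. Bottoming takes 6 mm of travel and about 4 N here (more if fast); then it is a hard stop. The open flap yields at about 1.5 N. z is square to the flap, x towards the hinge.
- green_hinge (a point): middle of the green flap's hinge line, fixed in the unit, 64 mm above the table; the hinge runs along the unit's y, and the flap's underside passes through it. The flap is 128 mm from hinge to free edge, 116 mm wide, 6 mm thick. As it shuts, the disc swings down in an arc and moves 27 mm farther from the hinge line; a finger pressed straight down drags on it a little.
- red_unit: display unit with a red fuel flap: a cut-out of a car wing on a plywood base, loose but heavy (2.5 kg), 180 mm (x) by 160 mm (y). The red rim round the pocket is 66 mm high; latched, the flap's top is 70 mm above the table. Origin: centre of the underside; x points from the flap's free edge (steel disc side) to its hinge, z up. The black and orange cap inside is fixed and not part of the job.
- red_flap (a joint): hinge angle (rad) of the red flap, a push-push latch. About 0: latched, level. Negative: pressed in; bottoms at about -0.05. About 0.73 (42 degrees): popped open, free edge up. A slow press to the bottom, held there for some 0.3 s, then let go, toggles it each time: latched, it springs open within about 1 s; open, it latches. A press short of the bottom changes nothing.
- red_pad (a point): centre of the top of the raised steel disc (28 mm across, 3 mm proud) on the red flap, where one presses; it moves with the flap. 105 mm from the hinge, 23 mm from the free edge; 73 mm above the table when latched, 140 mm when open. Bottoming takes 6 mm of travel and about 4 N here (more if fast); then it is a hard stop. The open flap yields at about 1.5 N. z is square to the flap, x towards the hinge.
- red_hinge (a point): middle of the red flap's hinge line, fixed in the unit, 64 mm above the table; the hinge runs along the unit's y, and the flap's underside passes through it. The flap is 128 mm from hinge to free edge, 116 mm wide, 6 mm thick. As it shuts, the disc swings down in an arc and moves 27 mm farther from the hinge line; a finger pressed straight down drags on it a little.
- relay_box: small green carton, 55 by 55 by 50 mm, with a black relay (30 mm high) on it; bystander. Origin: centre of the underside.
- coil_box: green carton, 60 by 100 by 45 mm, with an aluminium ignition coil lying on it (84 mm high in all); bystander. Origin: centre of the underside.
- pump_box: small white carton, 60 by 60 by 55 mm, with a steel pump on it (105 mm high in all); bystander. Origin: centre of the underside.
- lamp_bezel: bright lamp ring lying flat, 110 mm across, 12 mm high; bystander. Origin: centre of the underside.
- spot_cap: bright domed cap, 68 mm across, 30 mm high; bystander. Origin: centre of the underside.
- driver: screwdriver lying on the table, about 200 mm long; bystander.

How it is judged (in metres and radians):
On the way, in this order (a step that is already met when the one before it is completed fails the run):
1. the green flap is pressed in while still latched (value of joint green_flap below -0.03 rad and contact force between the fingers and green_unit above 1 N).
2. the green flap stands popped open with nothing touching it, for 2 s (value of joint green_flap above 0.5 rad and contact force between each of the fingers, the arm and green_unit below 0.2 N), for 2 s.
3. the open green flap is pressed down to the bottom (value of joint green_flap below -0.03 rad).
At the end, for the whole second after the job is handed in: the green flap is latched shut and at rest (hinge angle within 0.025 rad of 0), the red flap is latched shut too, and the green unit stands flat within 25 mm of where it began (value of joint green_flap between -0.025 and 0.025 rad and velocity of joint green_flap between -0.05 and 0.05 rad/s and value of joint red_flap between -0.025 and 0.025 rad and distance of green_unit from where it was at the start of the episode below 0.025 m and angle between green_unit's own z axis and vertical below 0.03 rad); the robot touches nothing.
It fails at once if the green unit is lifted, tipped or shoved more than 40 mm (height (world z) of green_unit above 0.012 m or angle between green_unit's own z axis and vertical above 0.15 rad or distance of green_unit from where it was at the start of the episode above 0.04 m).
It fails at once if the red unit is pressed, popped open or moved by more than 20 mm (value of joint red_flap below -0.03 rad or value of joint red_flap above 0.1 rad or distance of red_unit from where it was at the start of the episode above 0.02 m).
It fails at once if another article on the stall is moved by more than 25 mm (distance of any of relay_box, coil_box, pump_box, lamp_bezel, spot_cap, driver from where it was at the start of the episode above 0.025 m).
It also fails if it takes over 46 s, if anything falls off the work surface, if the arm or the gripper's body presses on something with over 40 N, if the wrist force passes 120 N, or if a joint passes its speed limit or range.

### The arm

A 6-joint arm with a two-finger parallel gripper is mounted at the origin on the work surface. World frame = base frame: x ahead of the robot, y to its left, z up, the work surface at z = 0. Lengths are in mm, angles in rad, forces in N, time in s.
With the tool pointing down it reaches from about 350 to 800 mm from the base axis. Payload 7.3 kg.
Tool frame: the origin (TCP) lies between the finger pads; the fingertips stand 11 mm ahead of it and the grasp point (between the pads) lies 8 mm behind it (finger_overhang is the distance from the TCP to the fingertips, in mm); z points along the fingers, y is the line along which they close (so a half turn about z gives the same grasp; the last joint's range is limited). The gripper opens to 85 mm and grips with 20 to 120 N. Pads are 22 mm wide; open, the fingers measure 114 mm over their backs; the gripper's body (76 mm by 85 mm) begins 54 mm behind the grasp point. The pads swing forward as they close: fully open they stand 13 mm farther back than shut.
Start: joints at [1.142, 0.342, 1.524, -0, 1.275, -0.146], TCP at [146.483, 504.169, 242.322] pointing down, gripper open.
Joint ranges: [-2.53, 2.53], [-0.77, 2.02], [0.04, 2.7], [-1, 4.14], [0.28, 2.66], [-3.11, 3.11]. Speed limits (rad/s): [2.57, 2.57, 3.14, 3.14, 3.14, 3.14].

### API

Orientations are given as a rotation vector (axis times angle).
In Python, from workcell import * gives the robot as it stands. Calls block until the motion is done:
- movep(position, orientation): joint-space move of the TCP to a pose.
- servo_line(position, max_speed=150, frame=None): straight line of the TCP; frame=None keeps the orientation; max_speed is the mean speed in mm/s.
- set_joints(angles): joint-space move.
- move_gripper(opening): finger opening in mm; the grip force is fixed at half the most; returns when the fingers have stopped.
- pause(seconds).
- solve_ik(position, orientation): joint angles nearest the present ones, or None.
- get_state(): the state.
- grab_frame(name): name is "scene" or "top" or "wrist"; returns the picture (400x640x3 uint8, red, green, blue); there is no depth.
- calibration(name): a dict with "fx", "fy", "cx", "cy" (pixels), "rvec" (rotation vector, rad) and "tvec" (3), from world to camera coordinates, as OpenCV has them; the wrist camera has in their place "T_tool_cam" (4x4, takes a point from camera to tool coordinates, whose origin is the TCP and whose axes are the flange's). Camera axes: x right, y down, z forward; pixel columns grow to the right and rows downward; lengths in mm; the calibration is good to about 2 mm. A picture is of the moment at which its call begins: read the wrist's pose just before it. calibration takes no time and is no camera call.
A pose or a line that the arm cannot do raises IKError and nothing moves.
- finish_job(): hands the job in; it is judged then, once.
Trained networks look in the newest picture that a camera, given by its name, has taken for a name from the list of things; names that differ only in an ending like _2 or _b are one class to them, and where a whole thing is asked for, a point or a joint stands for the part that bears it (a point fixed in the world has none). Each returns a list of dicts, best first, with "conf" (0 to 1); they miss things now and then, are a little off and sometimes report something else, mostly with a low value. They report only what shows in the picture. A call takes as long as a camera call.
- look_for(name, camera): "uv" ([column, row] in pixels, amid what is visible of it).
- outline_of(name, camera): "pixels" (400x640 bool, what is visible of it) and "uv" ([column, row] in pixels, amid what is visible of it).
- spot_point(name, camera): "uv" ([column, row] in pixels: a listed point, or the origin of a listed thing).
The state is a dict: "t": time; "q": joint angles; "joint_vel": joint speeds; "joint_torque": joint torques, N m; "position": TCP position; "tool_rot": TCP orientation; "wrist_force": force on the tool from outside, world axes, zero at the start; "ft_torque": the same for the moment, N m; "grip_width": finger opening in mm; "grasp_force": force on a finger pad.
Only numpy, scipy, OpenCV 4.12 (cv2) and the standard library are available. Lean on these libraries where they do the work, as an engineer would, in place of code of your own. Each camera call takes 0.05 s, during which the arm holds its last target. There are 200 camera calls.

## Working session

There is one attempt and no reset: what is moved stays moved. The work goes in short steps, each a Python script; the robot and the scene stay as the last script left them, time stands still between calls to the robot, and variables do not carry over. Pictures are saved under pics/ and viewed, at most 10 in all, crops included, and the job is handed in when it is done.

```bash
mkdir -p pics
cat > h.py <<'E'
from workcell import *
import numpy as np, cv2
from scipy.spatial.transform import Rotation as R
def ray(uv,cam,st=None):
    c=calibration(cam)
    d=np.array([(uv[0]-c["cx"])/c["fx"],(uv[1]-c["cy"])/c["fy"],1.])
    if cam=="wrist":
        T=np.array(c["T_tool_cam"]); Rt=R.from_rotvec(st["tool_rot"]).as_matrix()
        return Rt@T[:3,3]+np.array(st["position"]), Rt@T[:3,:3]@d
    Rm=R.from_rotvec(np.ravel(c["rvec"])).as_matrix()
    return -Rm.T@np.ravel(c["tvec"]), Rm.T@d
def at_z(uv,cam,z,st=None):
    o,d=ray(uv,cam,st); return o+d*(z-o[2])/d[2]
def save(im,n): cv2.imwrite(f"pics/{n}.png",im[:,:,::-1])
E
python3 - <<'E'
from h import *
ims={}
for c in("top","scene"):
    ims[c]=grab_frame(c)
    for n,z in(("green_pad",73),("green_hinge",64),("green_unit",0),("red_pad",73),("red_hinge",64)):
        for r in spot_point(n,c)[:2]: print(c,n,np.round(r["uv"]),round(r["conf"],2),np.round(at_z(r["uv"],c,z)))
cv2.imwrite("pics/a.png",np.vstack([ims["top"],ims["scene"]])[:,:,::-1][::1])
save(ims["top"],"top");save(ims["scene"],"scene")
s=get_state();print(s["t"],s["position"],s["tool_rot"],s["wrist_force"],s["grip_width"])
E
```

```text
top green_pad [210. 199.] 0.95 [543. 277.  73.]
top green_hinge [232. 172.] 0.88 [621. 216.  64.]
top green_unit [222. 195.] 0.84 [568. 258.   0.]
top red_pad [369. 226.] 0.9 [ 459. -170.   73.]
top red_hinge [362. 191.] 0.58 [ 560. -154.   64.]
scene green_pad [402. 183.] 0.89 [533. 268.  73.]
scene green_pad [255. 218.] 0.67 [ 588. -173.   73.]
scene green_hinge [397. 210.] 0.87 [638. 202.  64.]
scene green_unit [399. 211.] 0.95 [568. 251.   0.]
scene red_pad [250. 190.] 0.97 [ 458. -167.   73.]
scene red_hinge [258. 215.] 0.96 [ 566. -161.   64.]
0.6 [146.48860547 504.1545768  242.30730173] [4.42759319e-01 3.11021768e+00 1.11795817e-04] [0.38734631 0.58188878 0.37383508] 85.39782119035421
```

View pics/top.png

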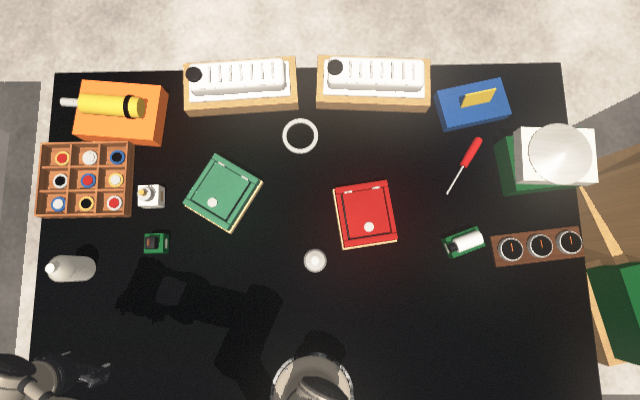

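View pics/scene.png

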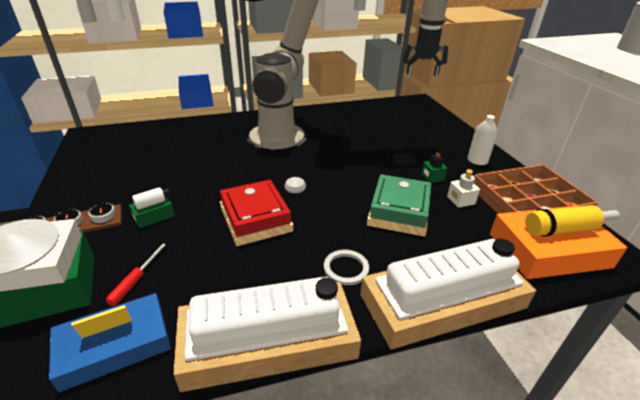

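The top view shows the green flap's disc at (211,202), with the hinge at upper right near (232,172). The scene view shows the disc at (402,183). The two views agree on a pad position of about (540,273). I'll go above it with the fingers shut and look from close by.

Run:
```python
from h import *
print(np.round(calibration("wrist")["T_tool_cam"],2))
rv=get_state()["tool_rot"]
movep([530,265,300],rv)
move_gripper(0)
s=get_state(); im=grab_frame("wrist"); save(im,"w1")
for n,z in(("green_pad",73),("green_hinge",64),("green_unit",0)):
    for r in spot_point(n,"wrist")[:2]: print(n,np.round(r["uv"]),round(r["conf"],2),np.round(at_z(r["uv"],"wrist",z,s),1))
print(s["t"],s["position"],s["tool_rot"],s["wrist_force"],s["grip_width"],R.from_rotvec(s["tool_rot"]).as_matrix().round(2))
```

```text
[[   0.     -0.94   -0.33   85.77]
 [   1.     -0.      0.     -0.19]
 [  -0.     -0.33    0.94 -131.07]
 [   0.      0.      0.      1.  ]]
green_pad [326. 174.] 0.91 [536.1 272.3  73. ]
green_hinge [306. 242.] 0.78 [625.7 217.7  64. ]
green_unit [315. 187.] 0.97 [569.1 247.3   0. ]
3.0333 [530.01764846 264.94981854 299.99224896] [-4.42924103e-01 -3.11021077e+00 -8.48978658e-05] [ 0.3321187   0.03634757 -0.49888763] 0.23064510824654616 [[-0.96  0.28  0.  ]
 [ 0.28  0.96  0.  ]
 [ 0.    0.   -1.  ]]
```

View pics/w1.png

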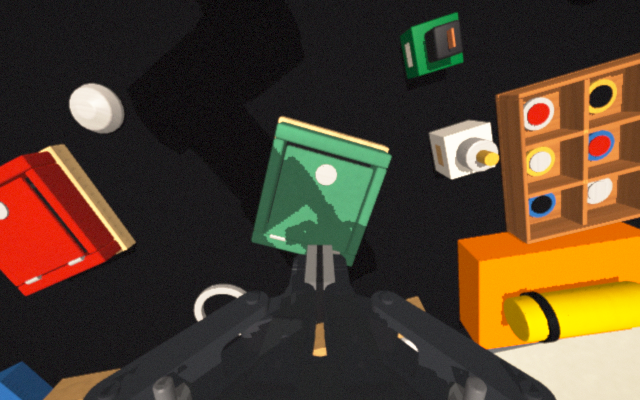

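The wrist view shows the disc at (326,174) and the hinge at (306,242). They are 105 mm apart in world coordinates, as they should be, so I'll press.

```bash
cat >> h.py <<'E'
P=np.array([536.1,272.3]);H=np.array([625.7,217.7]);u=(H-P)/np.linalg.norm(H-P)
RV=R.from_matrix(np.array([[-u[0],-u[1],0],[-u[1],u[0],0],[0,0,-1.]]).T).as_rotvec()
def fz(): return get_state()["wrist_force"][2]
E
python3 - <<'E'
from h import *
movep([*P,130],RV); servo_line([*P,90],60); pause(.2); f0=fz(); print(get_state()["t"],f0)
for z in np.arange(86,74.9,-1):
    servo_line([*P,z],15); f=fz()-f0; s=get_state(); print(z,round(s["position"][2],1),round(f,1),round(s["t"],1))
    if f>8: break
pause(.5); print(fz()-f0)
Q=P-u*15
servo_line([*P,110],60); servo_line([*Q,250],150)
s=get_state();print(s["t"]); pause(1.)
im=grab_frame("wrist"); save(im,"w2")
for n,z in(("green_pad",140),("green_hinge",64)):
    for r in spot_point(n,"wrist")[:2]: print(n,np.round(r["uv"]),round(r["conf"],2),np.round(at_z(r["uv"],"wrist",z,s),1))
print(s["wrist_force"],get_state()["t"])
E
```

```text
4.9667 0.5018908735311345
86.0 85.8 -0.1 5.4
85.0 84.9 -0.2 5.6
84.0 84.1 0.5 5.9
83.0 83.1 1.4 6.1
82.0 82.0 1.5 6.4
81.0 80.9 0.7 6.6
80.0 79.9 0.4 6.9
79.0 79.1 3.8 7.1
78.0 78.5 6.3 7.4
77.0 77.9 8.3 7.6
8.847323278783998
9.925
green_pad [319. 252.] 0.92 [564.4 253.3 140. ]
[-0.62672173 -0.53363239  0.49663751] 11.075
```

View pics/w2.png

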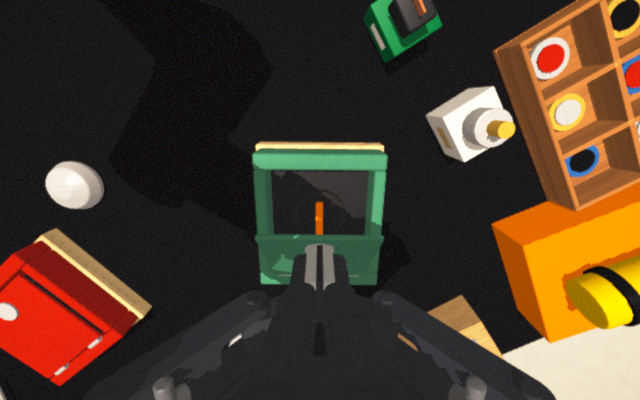

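The flap stands open with the pocket and orange cap visible at (320,215), and the fingers are clear. I'll wait out the look-inside time, then press it down along the disc's arc.

Run:
```python
from h import *
pause(2.5); f0=fz()
def tip(a,up=0):
    d=105*np.cos(a)-9*np.sin(a)-11*max(a,0)/.73
    return [*(H-u*d),64+105*np.sin(a)+9*np.cos(a)+11+up]
servo_line(tip(.73,30),150); servo_line(tip(.73,4),60)
for a in np.arange(.65,.0,-.08):
    servo_line(tip(a),50); s=get_state(); print(round(a,2),np.round(s["wrist_force"],1),round(s["t"],1))
for z in np.arange(83,74.9,-1):
    servo_line([*P,z],15); f=fz()-f0; s=get_state(); print(z,round(s["position"][2],1),round(f,1),round(s["t"],1))
    if f>8: break
pause(.5); print(fz()-f0)
servo_line([*P,110],60); servo_line([*(P-u*15),250],150); pause(1.)
s=get_state(); im=grab_frame("wrist"); save(im,"w3")
for n,z in(("green_pad",73),("green_hinge",64)):
    for r in spot_point(n,"wrist")[:2]: print(n,np.round(r["uv"]),round(r["conf"],2),np.round(at_z(r["uv"],"wrist",z,s),1))
print(s["wrist_force"],s["t"])
```

```text
0.65 [0.5 0.1 0.8] 15.3
0.57 [ 0.4 -0.7  2.2] 15.6
0.49 [ 0.4 -1.1  1.5] 16.0
0.41 [-0.3 -0.2  1.4] 16.3
0.33 [-0.3 -0.9  1.5] 16.6
0.25 [0.3 0.2 1.7] 17.0
0.17 [-0.3 -0.1  2.3] 17.3
0.09 [-0.7 -0.3  2.1] 17.6
0.01 [-0.8  0.3  2. ] 17.9
83.0 82.9 2.8 18.2
82.0 81.9 2.7 18.5
81.0 80.9 2.1 18.7
80.0 79.9 2.6 19.0
79.0 79.1 5.2 19.2
78.0 78.5 5.9 19.5
77.0 77.9 9.0 19.7
8.53984783801434
green_pad [318. 197.] 0.81 [537.3 269.7  73. ]
[ 0.97414641  0.16199134 -0.02700691] 23.0083
```

View pics/w3.png

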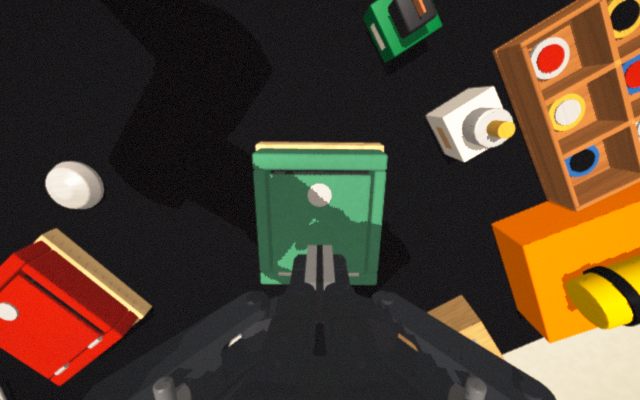

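The flap is shut and level with the disc at (319,195), the unit hasn't moved and the arm is clear, so I'm handing in.

```bash
python3 -c "
from workcell import *
print(finish_job())"
```

```text
the job is handed in; nothing more can be done
None
```

The green flap was pressed and popped open, stood untouched for about three seconds, and was pressed shut again; the last picture shows it level with the unit unmoved, and the job is handed in (no verdict was returned).

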